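# Push a valve block through the washer's spring flap

### The arm

A 6-joint arm with a two-finger parallel gripper is mounted at the origin on the work surface. World frame = base frame: x ahead of the robot, y to its left, z up, the work surface at z = 0. Lengths are in m, angles in degrees, forces in N, time in s.
With the tool pointing down it reaches from about 0.325 to 0.85 m from the base axis. Payload 15.5 kg.
Tool frame: the origin (TCP) lies midway between the tips of the shut fingers; the grasp point (between the pads) lies 19 mm behind it; y points along the fingers, x is the direction in which the jaws open and shut, and the axes are right-handed (so a half turn about y gives the same grasp; the last joint's range is limited). The gripper opens to 91 mm and grips with 3 to 60 N. Pads are 32 mm wide; open, the fingers measure 118 mm over their backs; the gripper's body (76 mm by 178 mm) begins 60 mm behind the grasp point.
Start: joints at [65.575, 28.281, 77.091, -0, 74.628, -5.472], TCP at [0.203, 0.591, 0.214] pointing down, gripper open.
Joint ranges: [-166.48, 166.48], [-47.26, 123.95], [12.59, 153.08], [-70.14, 250.14], [6.76, 159.57], [-176.63, 176.63]. Speed limits (degrees/s): [108.29, 108.29, 147.25, 172.46, 172.46, 172.46].

### API

Orientations are given as a 3x3 rotation matrix whose columns are the frame's x, y, z axes.
In Python, from bench import ctrl gives the robot as it stands. The module is installed in compiled form; this text tells all that it offers. Calls block until the motion is done:
- ctrl.goto(position, orientation): joint-space move of the TCP to a pose.
- ctrl.move_l(position, vel=0.15, ori=None, contact_N=None): straight line of the TCP; ori=None keeps the orientation; vel is the mean speed in m/s. With contact_N (N) it stops when the force on the tool has changed by that much, and returns True; else False.
- ctrl.movej(angles): joint-space move.
- ctrl.command_gripper(opening): opening from 0.0 (shut) to 1.0 (fully open); the grip force is fixed at half the most; returns when the fingers have stopped.
- ctrl.sleep(seconds).
- ctrl.ik(position, orientation): joint angles nearest the present ones, or None.
- ctrl.read_camera(name): name is "scene" or "top" or "wrist"; returns the picture (384x512x3 uint8, blue, green, red); there is no depth.
- ctrl.camera_params(name): a dict with "fx", "fy", "cx", "cy" (pixels), "pose" (4x4, takes a point from camera to world coordinates); the wrist camera has in their place "T_tool_cam" (4x4, takes a point from camera to tool coordinates, whose origin is the TCP and whose axes are the tool frame's). Camera axes: x right, y up, looking along -z (the intrinsics and any distortion apply to the point x, -y, -z); pixel columns grow to the right and rows downward; lengths in m; the calibration is good to about 2 mm. A picture is of the moment at which its call begins: read the wrist's pose just before it. camera_params takes no time and is no camera call.
A pose or a line that the arm cannot do raises ctrl.MotionError and nothing moves.
- ctrl.sign_off(): hands the job in, once; it reports no verdict.
Readings, each from a call of its own:
- ctrl.current_t(): time.
- ctrl.current_q(): joint angles.
- ctrl.current_dq(): joint speeds.
- ctrl.current_effort(): joint torques, N m.
- ctrl.current_tool_pos(): TCP position.
- ctrl.current_eef_rot(): TCP orientation.
- ctrl.current_contact_force(): force on the tool from outside, world axes, zero at the start.
- ctrl.current_wrist_torque(): the same for the moment, N m.
- ctrl.current_grip_width(): opening from 0.0 (shut) to 1.0 (fully open).
Only numpy, scipy, OpenCV 4.12 (cv2) and the standard library are available. Lean on these libraries where they do the work, as an engineer would, in place of code of your own. Each camera call takes 0.05 s, during which the arm holds its last target. There are 200 camera calls.

### The job

Pick up the aluminium valve block, set it flat in the flared mouth of the parts washer's lane, and push it along the floor through the orange spring flap in one go, without letting the flap swing back while the block is in the doorway. Press it gently but firmly (about 9 N, never more than 16 N) against the rubber buffer at the far end for a moment, then let go so that the block lies flat close to the buffer with the flap shut behind it. Do not jam the block in the lane with more than 35 N, and leave the can, tape, gear and wrench alone.

Things in the scene. Friction and masses are not known exactly. Their poses are not given: they have to be found in the camera images.
- block: Loose aluminium block, 70 long (x), 58 wide (y), 40 mm high, 0.3-0.5 kg, with a dark steel lug on its top centre, 32 (x) by 26 (y) by 32 mm tall, to be gripped from above (along x resists tipping best); fingertips kept over the block's top face clear the lane's walls and flap. Origin: centre of the underside, z up; lug from z = 40 to 72 mm. The same either way round.
- lane: Fixed open-topped metal channel. x points the way the block is pushed, z up; origin: middle of the doorway, underside of the 8 mm floor plate (x -150 to 230 mm). Walls rise to z = 42 mm. From x = -45 to 190 mm it is 64 mm wide inside, centred on y = 0, save for a pocket for the flap on the +y side (x -8 to 90 mm) with a sloped end.
- mouth (a point): Point on the lane's floor in the middle of its flared mouth, 90 mm before the doorway, axes as the lane's (lane z = 8 mm). Set the block down here, lengthwise to the lane. The mouth runs from lane x = -140 mm (119 mm wide inside) to -45 mm (64 mm wide).
- flap (a joint): Angle of the orange flap: 0 shut (across the lane), up to 1.4 open; opens only towards lane +x, about an upright hinge at lane x = 0, y = 46 mm. Spring 0.07 Nm shut to 0.15 Nm open: the block needs up to about 6 N to open it, then it drags on the block's +y side at about 1.25 rad. It shuts by itself once the block's rear is past lane x = 65 mm.
- flap_edge (a point): Free upright edge of the flap, at half its height. The flap is a plate 4 mm thick, 64 mm long from its hinge, its top at lane z = 40 mm; shut, this edge lies at lane x = 0, y = -18, z = 25 mm.
- stop: End stop fixed in the lane: blue housing, 50 mm wide, top 30 mm over the lane's floor, with a black rubber buffer (44 mm wide, 22 mm high) standing out towards the doorway, set by hand to anywhere from 8 to 24 mm. Origin: middle of the housing's front face, on the lane's floor, 174 to 186 mm past the doorway; x as the lane's. The buffer gives about 1 mm per 5 N and springs back.
- spray_can: Green and grey spray can, 64 mm in diameter, 160 mm tall, standing on the bench; origin at the centre of its underside. Leave alone.
- tape: Yellow roll of tape, 100 mm outside diameter, 25 mm high, lying on the bench; origin at the centre of its underside. Leave alone.
- gear: Dark steel gear, 84 mm in diameter, 32 mm high with its hub, lying on the bench; origin at the centre of its underside. Leave alone.
- wrench: Steel wrench, 160 mm long, lying on the bench; origin at its middle, underside. Leave alone.
Mind the look-alikes: they are no part of the job. What is shaped like the block but purple or turquoise is not meant.

How it is judged:
By the outcome, as a careful person would: the job done as asked, in the order asked, and still so for the second after the job is handed in, with the robot touching nothing.
It also fails if it takes over 67 s, if anything falls off the work surface, if the arm or the gripper's body presses on something with over 40 N, if the wrist force passes 120 N, or if a joint passes its speed limit or range.

## Working session

There is one attempt and no reset: what is moved stays moved. The work goes in short steps, each a Python script; the robot and the scene stay as the last script left them, time stands still between calls to the robot, and variables do not carry over. Pictures are saved under pics/ and viewed, about 8 in all and at most 12, crops included, and the job is handed in when it is done.

```bash
mkdir -p pics; ls; python3 - <<'E'
from bench import ctrl
import cv2,numpy as np
for n in("scene","top"):
    im=ctrl.read_camera(n); cv2.imwrite(f"pics/{n}0.png",im)
    p=ctrl.camera_params(n); print(n,{k:(np.round(v,4).tolist()) for k,v in p.items()})
p=ctrl.camera_params("wrist");print({k:(np.round(v,4).tolist()) for k,v in p.items()})
print(ctrl.current_t(),ctrl.current_eef_rot().tolist() if hasattr(ctrl.current_eef_rot(),'tolist') else ctrl.current_eef_rot())
E
```

```text
pics
scene {'fx': 466.2042, 'fy': 466.2042, 'cx': 254.1152, 'cy': 189.1093, 'pose': [[0.667, -0.5078, 0.5452, 1.227], [0.7447, 0.4328, -0.508, -0.6541], [0.022, 0.7449, 0.6669, 0.9032], [0.0, 0.0, 0.0, 1.0]]}
top {'fx': 441.1057, 'fy': 441.1057, 'cx': 253.1134, 'cy': 197.7293, 'pose': [[-0.0231, 0.9828, -0.183, 0.3018], [-0.9997, -0.0218, 0.0091, 0.0199], [0.005, 0.1832, 0.9831, 1.3538], [0.0, 0.0, 0.0, 1.0]]}
{'fx': 345.138, 'fy': 345.138, 'cx': 262.4762, 'cy': 190.2517, 'T_tool_cam': [[1.0, -0.0014, 0.0, -0.0005], [0.0004, 0.2764, -0.961, -0.1697], [0.0014, 0.961, 0.2764, 0.0778], [0.0, 0.0, 0.0, 1.0]]}
0.1 [[0.3248383884193583, -0.00045150636516982684, -0.9457694314953915], [0.9457689680161355, -0.0009440216325859024, 0.32483867990258053], [-0.0010394935343994696, -0.9999994524824299, 0.0001203662432771331]]
```

View pics/top0.png

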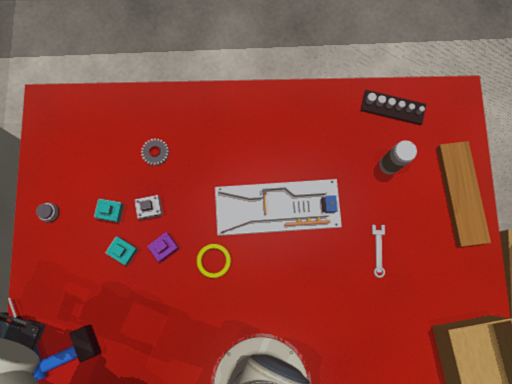

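View pics/scene0.png

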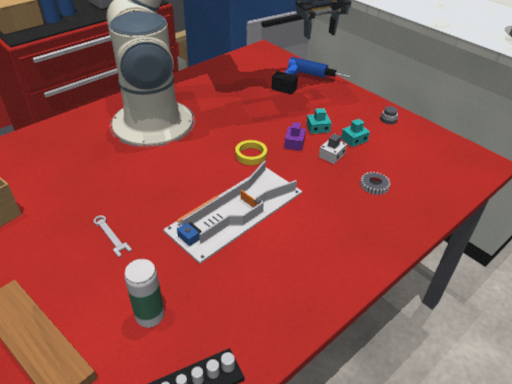

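```bash
cat > h.py <<'E'
from bench import ctrl
import cv2,numpy as np
def cam(n):
    p=ctrl.camera_params(n)
    if n=="wrist":
        T=np.eye(4);T[:3,:3]=ctrl.current_eef_rot();T[:3,3]=ctrl.current_tool_pos();p["pose"]=T@np.array(p["T_tool_cam"])
    return p
def ray(p,uv,z):
    "pixels -> world points on the plane at height z"
    uv=np.atleast_2d(np.array(uv,float));P=np.array(p["pose"])
    d=np.c_[(uv[:,0]-p["cx"])/p["fx"],-(uv[:,1]-p["cy"])/p["fy"],-np.ones(len(uv))]@P[:3,:3].T
    return P[:3,3]+d*((z-P[2,3])/d[:,2])[:,None]
def proj(p,X):
    P=np.array(p["pose"]);c=(np.atleast_2d(X)-P[:3,3])@P[:3,:3]
    return np.c_[p["cx"]-p["fx"]*c[:,0]/c[:,2],p["cy"]+p["fy"]*c[:,1]/c[:,2]]
def rot(yaw):
    "tool down, jaw axis x at world yaw (deg)"
    a=np.radians(yaw);x=np.array([np.cos(a),np.sin(a),0]);y=np.array([0,0,-1.]);return np.c_[x,y,np.cross(x,y)]
def shot(n,f):
    p=cam(n);im=ctrl.read_camera(n);cv2.imwrite(f"pics/{f}.png",im);np.save(f"pics/{f}.npy",p,allow_pickle=True);return im,p
def load(f): return cv2.imread(f"pics/{f}.png"),np.load(f"pics/{f}.npy",allow_pickle=True).item()
E
python3 - <<'E'
from h import *
im=cv2.imread("pics/top0.png");p=cam("top")
hsv=cv2.cvtColor(im,cv2.COLOR_BGR2HSV)
m=((hsv[...,1]<70)&(hsv[...,2]>90)).astype(np.uint8)
for nm,(x0,x1,y0,y1),z in(("lane",(205,350,170,245),.008),("block",(130,166,190,222),.04)):
    mm=np.zeros_like(m);mm[y0:y1,x0:x1]=m[y0:y1,x0:x1]
    mm=cv2.morphologyEx(mm,cv2.MORPH_CLOSE,np.ones((5,5)))
    c=max(cv2.findContours(mm,0,2)[0],key=cv2.contourArea)
    w=ray(p,c[:,0]+0.0,z)[:,:2].astype(np.float32)
    print(nm,cv2.minAreaRect(w))
# stop blue
m2=cv2.inRange(hsv,(100,80,30),(130,255,255));m2[:,:310]=0;m2[:,350:]=0
M=cv2.moments(m2[190:220]);print("stop",ray(p,[M['m10']/M['m00'],190+M['m01']/M['m00']],.038))
R=ctrl.current_eef_rot();print(np.round(R,2))
cv2.imwrite("pics/c1.png",cv2.resize(im[165:280,90:350],None,fx=3,fy=3,interpolation=cv2.INTER_CUBIC))
E
```

```text
lane ((0.5227704048156738, -0.06697075068950653), (0.1521063596010208, 0.38143807649612427), 2.6338326930999756)
block ((0.5269351601600647, 0.3269886374473572), (0.05982048809528351, 0.0718822106719017), 10.240580558776855)
stop [[ 0.523539   -0.22631267  0.038     ]]
[[ 0.32 -0.   -0.95]
 [ 0.95 -0.    0.32]
 [-0.   -1.    0.  ]]
```

View pics/c1.png

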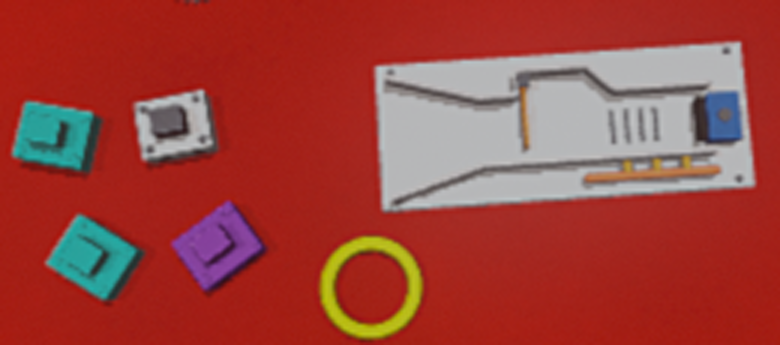

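```bash
python3 - <<'E'
from h import *
t0=ctrl.current_t()
ctrl.goto([.615,-.065,.21],rot(92.6));print(ctrl.current_t()-t0);ctrl.sleep(.2);shot("wrist","lane1")
ctrl.goto([.605,.310,.15],rot(100.2));ctrl.sleep(.2);shot("wrist","blk1");print(ctrl.current_t()-t0)
a=cv2.imread("pics/lane1.png");b=cv2.imread("pics/blk1.png")
E
```

```text
2.7333
4.65
```

View pics/lane1.png

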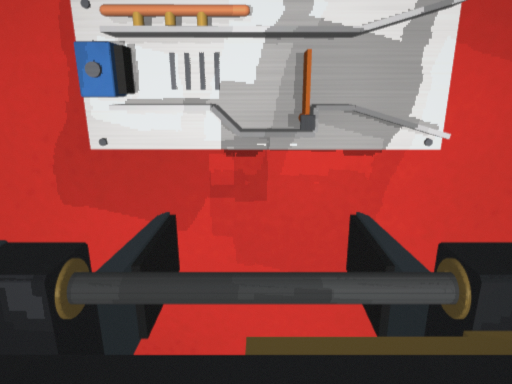

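View pics/blk1.png

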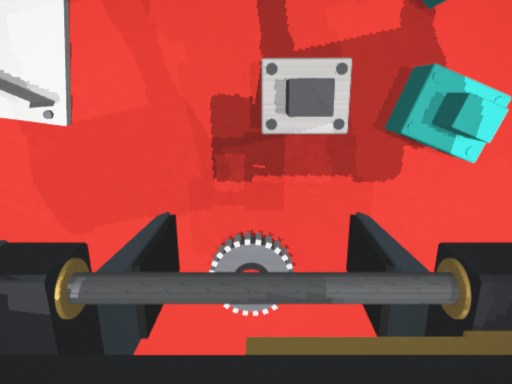

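View crop.

```bash
python3 - <<'E'
from h import *
im,p=load("lane1")
hsv=cv2.cvtColor(im,cv2.COLOR_BGR2HSV)
red=cv2.inRange(hsv,(0,150,60),(6,255,255))|cv2.inRange(hsv,(172,150,60),(180,255,255))
m=(255-red);m[165:]=0
m=cv2.morphologyEx(m,cv2.MORPH_OPEN,np.ones((5,5)))
c=max(cv2.findContours(m,0,1)[0],key=cv2.contourArea)[:,0]
# plate sides: fit lines on plane z=.008
w=ray(p,c,.008)[:,:2]
def line(sel):
    vx,vy,x,y=cv2.fitLine(w[sel].astype(np.float32),cv2.DIST_HUBER,0,.001,.001).ravel();return np.array([x,y]),np.degrees(np.arctan2(vy,vx))
u,v=c.T
print("bottom(+y)",line((v>140)&(u>110)&(u<420)))
print("left(+x)",line((u<105)&(v>15)&(v<140)&((v<40)|(v>100))))
print("right(-x)",line((u>435)&(v>30)&(v<145)&((v<100))))
L,R=(line((u<105)&(v>15)&(v<140)&((v<40)|(v>100))),line((u>435)&(v>30)&(v<90)))
# profile
g=cv2.cvtColor(im,cv2.COLOR_BGR2GRAY)
for col in(150,240,270,330): print(col,"rows20-44",g[20:44,col].tolist(),"rows98-112",g[98:112,col].tolist())
# flap + stop
o=cv2.inRange(hsv,(5,150,100),(18,255,255));o[:,:290]=0;o[:,325:]=0;o[:40]=0
print("flap px",np.argwhere(o).min(0),np.argwhere(o).max(0))
# block
im2,p2=load("blk1");h2=cv2.cvtColor(im2,cv2.COLOR_BGR2HSV)
m=np.zeros((384,512),np.uint8);m[45:150,240:370]=(h2[45:150,240:370,1]<80)*255
m=cv2.morphologyEx(m,cv2.MORPH_OPEN,np.ones((5,5)))
c2=max(cv2.findContours(m,0,1)[0],key=cv2.contourArea)[:,0]
print("block",cv2.minAreaRect(ray(p2,c2,.04)[:,:2].astype(np.float32)))
lg=np.zeros_like(m);lg[70:122,280:345]=(h2[70:122,280:345,2]<110)*255
c3=max(cv2.findContours(lg,0,1)[0],key=cv2.contourArea)[:,0]
print("lug top(z.072)",cv2.minAreaRect(ray(p2,c3,.072)[:,:2].astype(np.float32)),cv2.boundingRect(c3),cv2.boundingRect(c2))
cv2.imwrite("pics/c2.png",cv2.resize(im[0:165,65:465],None,fx=2,fy=2,interpolation=cv2.INTER_CUBIC))
E
```

```text
bottom(+y) (array([ 0.5972296, -0.0623012], dtype=float32), np.float32(-87.28814))
left(+x) (array([ 0.5413079, -0.2558368], dtype=float32), np.float32(2.5656037))
right(-x) (array([0.5029452 , 0.12223446], dtype=float32), np.float32(2.725299))
150 rows20-44 [121, 121, 120, 121, 125, 151, 192, 197, 196, 198, 196, 177, 112, 81, 78, 79, 95, 148, 200, 203, 205, 203, 210, 219] rows98-112 [222, 178, 170, 171, 168, 153, 138, 199, 220, 222, 222, 223, 226, 227]
240 rows20-44 [215, 227, 229, 229, 230, 229, 227, 226, 226, 226, 225, 208, 125, 83, 80, 79, 91, 154, 224, 228, 230, 230, 229, 231] rows98-112 [183, 180, 179, 182, 180, 177, 178, 180, 182, 179, 179, 180, 179, 176]
270 rows20-44 [230, 229, 230, 230, 229, 219, 178, 168, 162, 161, 161, 144, 95, 72, 69, 68, 71, 92, 131, 152, 157, 158, 157, 163] rows98-112 [181, 177, 177, 179, 178, 176, 175, 178, 179, 177, 176, 178, 175, 170]
330 rows20-44 [211, 162, 155, 154, 152, 150, 144, 142, 141, 142, 141, 127, 87, 70, 67, 68, 71, 90, 121, 134, 155, 156, 154, 156] rows98-112 [158, 157, 157, 159, 156, 141, 106, 120, 138, 140, 140, 141, 145, 150]
flap px [ 50 290] [337 324]
block ((0.5269261002540588, 0.32816147804260254), (0.0566294901072979, 0.06920251995325089), 10.192748069763184)
lug top(z.072) ((0.5270522832870483, 0.3272302448749542), (0.024114511907100677, 0.03271884471178055), 10.197922706604004) (286, 79, 48, 37) (261, 58, 91, 76)
```

View pics/c2.png

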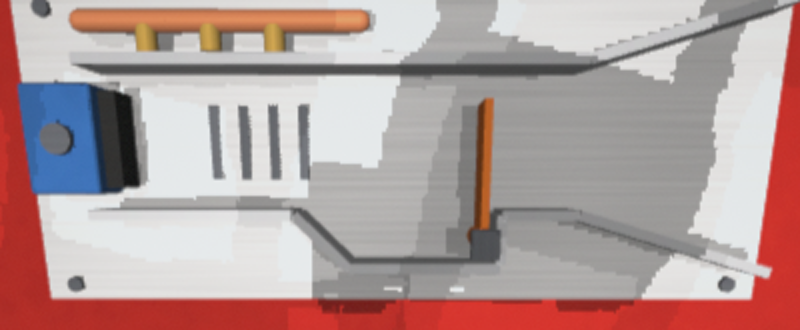

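```bash
python3 - <<'E'
from h import *
im,p=load("lane1")
a=np.radians(-87.3);d=np.array([np.cos(a),np.sin(a)]);n=np.array([-d[1],d[0]])
L=lambda uv,z:(lambda w:np.round(np.c_[w@d,w@n]*1000,1).tolist())(ray(p,uv,z)[:,:2])
print("nadir",proj(p,np.array(p['pose'])[:3,3]-[0,0,.3]))
print("-y wall outer top",L([[150,24.7],[270,25.3]],.042)," inner top",L([[150,31.6],[240,31.6],[330,31.6]],.042),"inner floor",L([[150,36.9],[240,36.9],[330,37.4]],.008))
print("+y wall row98.7 z8/42",L([[150,98.7]],.008),L([[150,98.7]],.042),"row104.5",L([[150,104.6]],.008),L([[150,104.6]],.042))
print("plate edge",L([[250,149.5]],.008))
print("flap edge top",L([[309,49.5]],.048),"hinge",L([[307,122]],.048))
print("stop",L([[65+105/2,134/2],[65+140/2,140/2]],.030), "hous",L([[65+88/2,138/2]],.038))
it,pt=cv2.imread("pics/top0.png"),cam("top")
E
```

```text
nadir [[262.66229157  91.04651948]]
-y wall outer top [[194.8, 476.2], [87.4, 476.7]]  inner top [[195.3, 481.9], [114.4, 481.9], [33.4, 481.9]] inner floor [[206.0, 481.6], [116.5, 481.6], [27.1, 482.0]]
+y wall row98.7 z8/42 [[211.3, 541.0]] [[200.6, 540.3]] row104.5 [[211.9, 546.9]] [[201.1, 545.7]]
plate edge [[107.7, 594.2]]
flap edge top [[52.5, 497.5]] hinge [[52.0, 561.4]]
stop [[232.8, 511.2], [216.4, 513.9]] hous [[237.8, 513.5]]
```

```bash
cat >> h.py <<'E'
A=np.radians(-87.3);D=np.array([np.cos(A),np.sin(A)]);N=np.array([-D[1],D[0]])
def lane(x,y,z): "lane mm -> world TCP m (z world)"; return np.r_[D*(x*1e-3+.052)+N*(y*1e-3+.5139),z]
def tolane(w): return (np.dot(w[:2],D)-.052)*1e3,(np.dot(w[:2],N)-.5139)*1e3,w[2]*1e3
def fl():
    f=np.array(ctrl.current_contact_force())[:3];return np.round([f[:2]@D,f[:2]@N,f[2]],2)
E
python3 - <<'E'
from h import *
R=rot(100.19)
ctrl.goto([.527,.3275,.13],R)
print("f0",fl())
print(ctrl.move_l([.527,.3275,.046],.1,contact_N=8),ctrl.current_tool_pos())
ctrl.command_gripper(0.0);print("width",ctrl.current_grip_width()*91,fl())
ctrl.move_l([.527,.3275,.12],.12);print("lifted",ctrl.current_grip_width()*91,fl())
ctrl.goto(lane(-90,0,.11),rot(92.7));ctrl.sleep(.3);print(fl(),tolane(ctrl.current_tool_pos()))
ctrl.move_l(lane(-90,0,.062),.1);ctrl.sleep(.2);print(fl())
print(ctrl.move_l(lane(-90,0,.048),.02,contact_N=3),tolane(ctrl.current_tool_pos()),fl(),ctrl.current_t())
shot("wrist","set1");shot("scene","set1s")
s=cv2.imread("pics/set1s.png")[100:270,150:350];cv2.imwrite("pics/c3.png",np.hstack([cv2.resize(s,(452,384),interpolation=cv2.INTER_CUBIC),cv2.imread("pics/set1.png")[:,100:440]]))
E
```

```text
f0 [ 1.12  0.54 -0.28]
False [0.52741605 0.32770025 0.04656191]
width 31.447540432964296 [-1.57 -0.2  -0.39]
lifted 31.94996712058494 [ 0.07  0.59 -4.31]
[-0.19 -0.1  -3.72] (np.float64(-90.70059877708923), np.float64(0.1539670881289812), np.float64(109.96513034322109))
[-0.43 -0.32 -4.1 ]
True (np.float64(-90.02639421411074), np.float64(0.03270008403355451), np.float64(53.698639566607675)) [-0.01  1.09  0.15] 10.5083
```

View pics/c3.png

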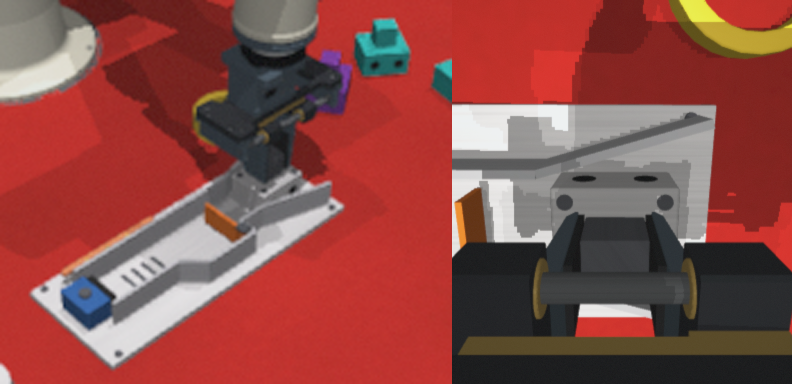

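```bash
cat > push.py <<'E'
from h import *
def push(x,y,xend,z,step=10,vel=.04,lim=12):
    while x<xend-.01:
        x=min(x+step,xend)
        hit=ctrl.move_l(lane(x,y,z),vel,contact_N=lim)
        f=fl();m=np.array(ctrl.current_wrist_torque())[2]
        print(np.round(tolane(ctrl.current_tool_pos()),1),"y%.2f"%y,f,"Mz%.2f"%m,"HIT" if hit else "")
        if abs(f[1])>2.5: y+=np.clip(f[1]*.12,-.8,.8)
        if hit: break
    return x,y
E
python3 - <<'E'
from push import *
ctrl.command_gripper(0.55);print("open",fl())
ctrl.command_gripper(0.0);print("regrip",ctrl.current_grip_width()*91,fl())
z=ctrl.current_tool_pos()[2]
print(push(-90,0,-40,z,vel=.04),z,ctrl.current_t())
E
```

```text
open [ 0.11  0.94 -0.7 ]
regrip 31.629832238598848 [-0.65  0.96 -1.25]
[-79.4   0.   53.7] y0.00 [ 2.58 -0.7   0.83] Mz-0.01 
[-69.5   0.   53.7] y0.00 [ 2.4   0.47 -0.27] Mz0.04 
[-59.6   0.1  53.7] y0.00 [ 1.79 -0.01  0.63] Mz-0.04 
[-49.6   0.   53.7] y0.00 [ 1.98  0.11 -0.65] Mz-0.00 
[-39.6   0.1  53.7] y0.00 [ 2.54 -0.36 -0.55] Mz-0.03 
(-40, 0) 0.05369496704036751 13.5083
```

```bash
python3 - <<'E'
from push import *
z=.0537
print(push(-40,0,112,z,vel=.05,lim=13));ctrl.sleep(.3);print(fl(),ctrl.current_t())
E
```

```text
[-34.9  -0.2  53.7] y0.00 [-0.58 -0.74  5.37] Mz0.10 HIT
(-30, 0)
[ 0.09 -0.44  5.82] 14.0167
```

```bash
python3 - <<'E'
from push import *
z=.0537
print(push(-35,0,-31,z,step=1,vel=.01,lim=10));print(ctrl.current_grip_width()*91,np.round(ctrl.current_wrist_torque(),2))
im,_=shot("wrist","w3");s,_=shot("scene","w3s")
cv2.imwrite("pics/c4.png",np.hstack([cv2.resize(s[100:270,150:350],(452,384),interpolation=cv2.INTER_CUBIC),im[:,100:440]]))
E
```

```text
[-34.7  -0.2  53.7] y0.00 [-5.06 -1.41  3.37] Mz0.12 
[-33.8  -0.1  53.8] y0.00 [-7.32 -0.56  3.41] Mz0.16 
[-32.8  -0.1  53.8] y0.00 [-7.51  0.46  3.03] Mz0.17 
[-31.9  -0.   53.7] y0.00 [-8.65  1.38  2.03] Mz0.26 
(-31, 0)
31.67747344090253 [ 1.7  -0.09  0.26]
```

View pics/c4.png

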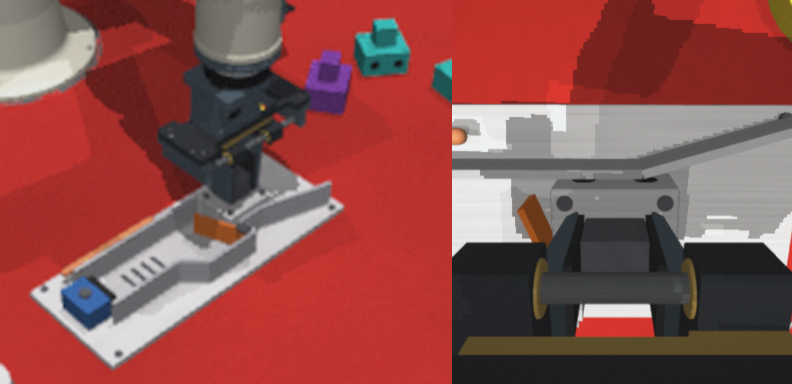

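```bash
python3 - <<'E'
from push import *
z=.0537
print(push(-31,0,110,z,step=8,vel=.03,lim=12));print(ctrl.current_t())
E
```

```text
[-23.8  -0.3  53.7] y0.00 [-7.47 -0.48  4.34] Mz0.13 
[-15.8  -0.6  53.7] y0.00 [-6.49 -2.64  5.61] Mz0.10 
[-7.7 -1.  53.7] y-0.32 [-5.31 -3.18  7.87] Mz0.02 
[ 0.4 -1.4 53.7] y-0.70 [-4.64 -3.14  5.98] Mz0.06 
[ 8.4 -1.7 53.7] y-1.08 [-3.35 -3.27  5.02] Mz0.03 
[16.5 -2.  53.7] y-1.47 [-2.97 -3.36  5.73] Mz0.02 
[24.6 -2.4 53.7] y-1.87 [-1.74 -3.54  5.55] Mz0.02 
[32.6 -2.8 53.7] y-2.30 [-2.75 -2.96  6.16] Mz-0.06 
[40.6 -3.1 53.7] y-2.65 [-1.56 -3.28  5.54] Mz-0.01 
[48.6 -3.5 53.7] y-3.04 [-0.5  -2.58  4.47] Mz0.11 
[56.6 -3.8 53.7] y-3.35 [-2.12 -3.89  4.56] Mz0.10 
[64.8 -4.  53.7] y-3.82 [-2.13 -1.81  4.03] Mz0.03 
[72.9 -3.9 53.7] y-3.82 [-1.3  -2.21  4.08] Mz0.07 
[81.  -3.9 53.7] y-3.82 [-1.81 -2.2   4.77] Mz0.12 
[89.  -4.  53.7] y-3.82 [-1.35 -1.58  5.18] Mz0.09 
[97.2 -3.7 53.7] y-3.82 [ 1.7  -1.04  2.06] Mz-0.05 
[105.3  -3.7  53.7] y-3.82 [ 1.82 -0.36  1.12] Mz0.01 
[110.2  -3.8  53.7] y-3.82 [ 0.93 -0.39  2.33] Mz-0.04 
(110, np.float64(-3.8207999999999998))
22.5917
```

```bash
python3 - <<'E'
from push import *
z=.0537
ctrl.sleep(.3);print("base",fl())
x,y=push(110,-3.0,118,z,step=4,vel=.02,lim=6);ctrl.sleep(.2);print("base",fl())
hit=False
while not hit and x<145:
    x+=2;hit=ctrl.move_l(lane(x,-3,z),.01,contact_N=4)
    f=fl()
    if f[0]<-4: break
print(hit,x,np.round(tolane(ctrl.current_tool_pos()),2),fl());ctrl.sleep(.2);print(fl(),ctrl.current_t())
E
```

```text
base [ 2.62 -2.21  1.1 ]
[111.6  -3.6  53.7] y-3.00 [ 1.4  -0.68  3.93] Mz0.03 HIT
base [ 2.91 -1.3   5.43]
True 116 [111.67  -3.61  53.71] [-1.42 -0.91  5.33]
[ 0.08 -0.19  5.94] 23.7083
```

```bash
python3 - <<'E'
from push import *
im,_=shot("wrist","w5");s,_=shot("scene","w5s")
cv2.imwrite("pics/c5.png",np.hstack([cv2.resize(s[140:270,150:280],(400,400),interpolation=cv2.INTER_CUBIC),cv2.resize(im[100:330,60:440],(660,400))[:,:400]]))
print([fl().tolist() for _ in range(3)],ctrl.current_grip_width()*91)
E
```

```text
[[-1.23, -0.97, 6.36], [-1.23, -0.97, 6.36], [-1.23, -0.97, 6.36]] 31.829911836647202
```

View pics/c5.png

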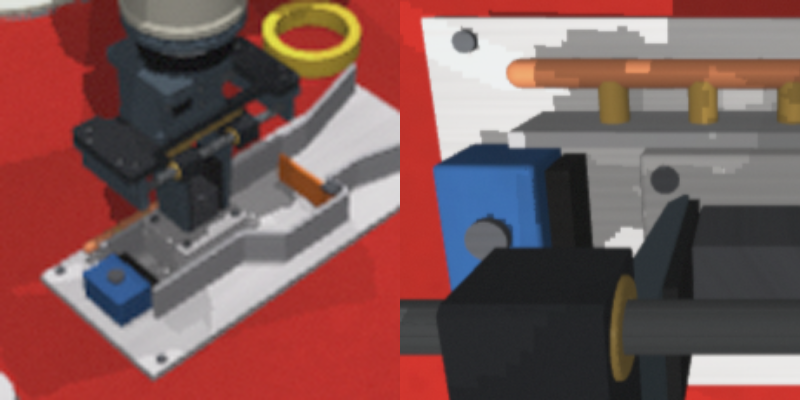

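```bash
python3 - <<'E'
from push import *
z=.0537
x=112;y=-3.5
while x<140:
    x+=1.5;hit=ctrl.move_l(lane(x,y,z),.015,contact_N=8)
    ctrl.sleep(.05);f=fl();px=tolane(ctrl.current_tool_pos());print(x,np.round(px,1),f,hit)
    if f[0]<-4.5: break
print(ctrl.current_t())
E
```

```text
113.5 [113.   -3.6  53.8] [-2.08 -0.95  6.13] False
115.0 [114.4  -3.6  53.7] [-4.18  0.72  5.82] False
116.5 [115.9  -3.7  53.7] [-3.64 -0.82  8.12] False
118.0 [117.3  -3.7  53.8] [-4.08 -0.71  6.56] False
119.5 [118.8  -3.7  53.8] [-4.13 -0.51  6.49] False
121.0 [120.3  -3.7  53.8] [-5.24 -0.45  5.88] False
25.6167
```

```bash
python3 - <<'E'
from push import *
z=.0537;x=121;y=-3.5
for i in range(6):
    z+=.00015;ctrl.move_l(lane(x,y,z),.01);ctrl.sleep(.1);f=fl();print("z%.2f"%(z*1e3),f)
    if f[2]<1.5: break
while x<140:
    x+=1;hit=ctrl.move_l(lane(x,y,z),.015,contact_N=7)
    ctrl.sleep(.05);f=fl();px=tolane(ctrl.current_tool_pos());print(x,np.round(px,1),f,hit)
    if f[0]<-5 or f[2]<-2.5: break
print(ctrl.current_t())
E
```

```text
z53.85 [-4.44 -0.43  4.09]
z54.00 [ 0.2  -0.31 -4.11]
122 [122.1  -3.5  54. ] [ 0.81 -0.37 -4.51] False
26.6167
```

```bash
python3 - <<'E'
from push import *
z=.0540;x=122;y=-3.5
ctrl.command_gripper(.5);ctrl.sleep(.1);print(fl())
ctrl.command_gripper(0);ctrl.sleep(.1);print(fl(),ctrl.current_grip_width()*91)
while x<140:
    x+=1;hit=ctrl.move_l(lane(x,y,z),.015,contact_N=7)
    ctrl.sleep(.05);f=fl();px=tolane(ctrl.current_tool_pos());print(x,np.round(px,1),f,hit)
    if f[0]<-5: break
print(ctrl.current_t())
E
```

```text
[ 0.27  0.03 -0.13]
[-0.35  0.58  0.31] 31.64034212924652
123 [122.9  -3.6  54. ] [-2.94 -0.51  1.66] False
124 [124.   -3.5  54. ] [-3.09 -0.58  3.05] False
125 [125.   -3.5  54. ] [-2.97 -0.69  2.65] False
126 [126.1  -3.5  54. ] [-2.93 -1.14  3.21] False
127 [127.   -3.5  54. ] [-2.59 -0.77  3.95] False
128 [128.1  -3.5  54. ] [-4.2  -0.38  3.34] False
129 [129.   -3.5  54. ] [-2.66 -1.47  3.73] False
130 [130.   -3.5  54. ] [-3.58 -0.47  4.72] False
131 [131.   -3.5  54. ] [-4.09 -0.68  4.27] False
132 [132.   -3.5  54. ] [-4.44 -0.35  4.46] False
133 [133.   -3.5  54. ] [-4.61 -1.32  4.46] False
134 [134.   -3.5  54. ] [-4.35 -0.18  4.97] False
135 [135.   -3.5  54. ] [-4.39  0.5   4.47] False
136 [136.   -3.5  54. ] [-3.49 -0.23  5.34] False
137 [137.   -3.5  54. ] [-4.74 -0.46  4.68] False
138 [138.   -3.5  54. ] [-3.28 -0.08  6.1 ] False
139 [138.7  -3.5  54. ] [-6.47  0.04  6.77] False
32.7083
```

```bash
python3 - <<'E'
from push import *
z=.0540;y=-3.5;x=139
while x<143:
    x+=.3;ctrl.move_l(lane(x,y,z),.01,contact_N=7)
    ctrl.sleep(.08);f=np.mean([fl() for _ in range(1)],0);px=tolane(ctrl.current_tool_pos());print(round(x,1),np.round(px,2),f)
    if f[0]<-12: break
print(ctrl.current_t())
E
```

```text
139.3 [138.81  -3.52  54.04] [-7.91  0.38  7.17]
139.6 [138.96  -3.54  54.03] [-11.07   0.5    7.75]
139.9 [139.14  -3.56  54.04] [-10.88   0.94   7.96]
140.2 [139.38  -3.55  54.05] [-12.22   0.93   8.58]
34.0417
```

```bash
python3 - <<'E'
from push import *
z=.0540;y=-3.5;x=140.2
while x<141.4:
    x+=.2;ctrl.move_l(lane(x,y,z),.01);ctrl.sleep(.1);f=fl();print(round(x,1),np.round(tolane(ctrl.current_tool_pos()),2),f)
    if f[0]<-13.3: break
for _ in range(4): ctrl.sleep(.2);print(fl())
ctrl.command_gripper(.6);ctrl.sleep(.2);print("released",fl())
p=ctrl.current_tool_pos();ctrl.move_l([p[0],p[1],.20],.1)
q=np.array([p[0]+.09,p[1]+.02,.21]);ctrl.goto(q,rot(92.7));ctrl.sleep(.2)
im,_=shot("wrist","fin");s,_=shot("scene","fins");print(ctrl.current_t())
cv2.imwrite("pics/c6.png",np.hstack([cv2.resize(s[150:270,150:300],(400,320),interpolation=cv2.INTER_CUBIC),cv2.resize(im[0:200,50:300],(400,320))]))
E
```

```text
140.4 [139.47  -3.54  54.07] [-13.22   1.13   9.17]
140.6 [139.61  -3.57  54.08] [-13.61   0.22   9.14]
[-12.87   0.79   9.2 ]
[-13.11   1.25   8.76]
[-13.96   0.61   9.31]
[-13.63   2.12   9.39]
released [ 0.01 -0.02  1.48]
38.65
```

View pics/c6.png

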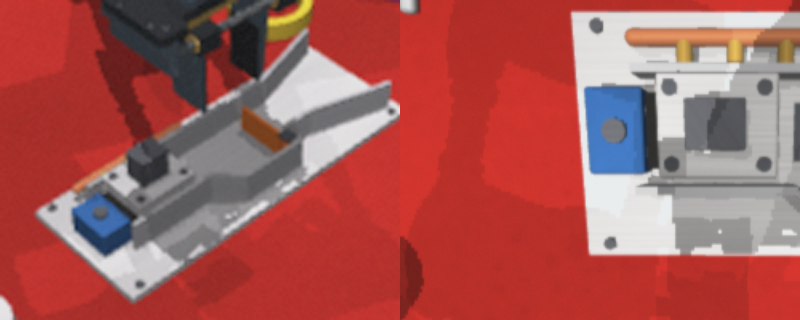

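```bash
python3 - <<'E'
from push import *
z=.0540;y=-3.5;x=138.4
ctrl.goto(lane(x,y,.15),rot(92.7));print("hit",ctrl.move_l(lane(x,y,z),.1,contact_N=8));ctrl.sleep(.1)
print(ctrl.current_grip_width()*91,fl())
ctrl.command_gripper(0);ctrl.sleep(.2);print("grip",fl(),np.round(tolane(ctrl.current_tool_pos()),2),ctrl.current_grip_width()*91)
P=lambda s:print(s,round(x,2),"z%.2f"%(z*1e3),np.round(tolane(ctrl.current_tool_pos()),2),fl())
while x<141.5:
    x+=.25;ctrl.move_l(lane(x,y,z),.01);ctrl.sleep(.08);P("p");f=fl()
    if f[2]>4: z+=.00004
    if f[0]<-11.5: break
for _ in range(4): ctrl.sleep(.2);P("h")
print(ctrl.current_t())
E
```

```text
hit False
54.72843498805764 [0.1  0.07 0.25]
grip [-2.66 -1.09  6.02] [138.39  -3.46  54.12] 31.963849589679935
p 138.65 z54.00 [138.37  -3.46  54.12] [-4.32 -0.8   6.24]
p 138.9 z54.04 [138.43  -3.48  54.13] [-6.33  0.3   6.23]
p 139.15 z54.08 [138.57  -3.49  54.17] [-7.41  1.22  5.32]
p 139.4 z54.12 [138.69  -3.52  54.16] [-8.74  1.05  6.34]
p 139.65 z54.16 [138.86  -3.53  54.18] [-8.2   1.2   4.52]
p 139.9 z54.20 [139.03  -3.54  54.17] [-8.59  1.08  4.35]
p 140.15 z54.24 [139.27  -3.53  54.21] [-8.74  2.32  3.81]
p 140.4 z54.24 [139.4   -3.54  54.21] [-9.71  2.3   4.9 ]
p 140.65 z54.28 [139.61  -3.54  54.21] [-10.71   2.76   3.53]
p 140.9 z54.28 [139.75  -3.57  54.21] [-11.5    2.02   4.2 ]
p 141.15 z54.32 [139.94  -3.6   54.21] [-11.11   3.27   4.73]
p 141.4 z54.36 [140.14  -3.59  54.24] [-12.08   2.25   3.55]
h 141.4 z54.36 [140.13  -3.57  54.24] [-11.41   3.82   3.52]
h 141.4 z54.36 [140.14  -3.59  54.22] [-12.42   3.65   2.85]
h 141.4 z54.36 [140.12  -3.58  54.23] [-12.96   2.76   2.52]
h 141.4 z54.36 [140.11  -3.57  54.23] [-12.8    3.53   3.49]
45.85
```

```bash
python3 - <<'E'
from push import *
ctrl.command_gripper(.6);ctrl.sleep(.3);print("released",fl())
p=ctrl.current_tool_pos();ctrl.move_l([p[0],p[1],.20],.1)
q=np.array([p[0]+.09,p[1]+.02,.21]);ctrl.goto(q,rot(92.7));ctrl.sleep(.3)
im,_=shot("wrist","fin2");s,_=shot("scene","fin2s");print(ctrl.current_t(),fl())
cv2.imwrite("pics/c7.png",np.hstack([cv2.resize(s[150:270,150:300],(400,320),interpolation=cv2.INTER_CUBIC),cv2.resize(im[0:200,50:300],(400,320))]))
E
```

```text
released [-0.52 -0.1   0.38]
49.1583 [-0.14 -0.76  0.36]
```

View pics/c7.png

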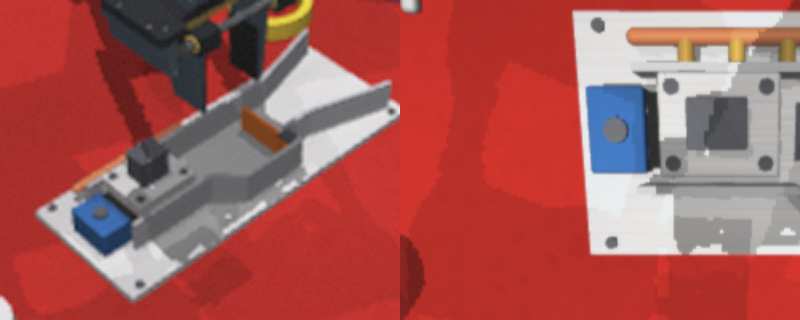

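The block lies flat at the buffer, the orange flap is shut, and the gripper is clear, so I am handing the job in.

```bash
python3 -c "
from bench import ctrl
print(ctrl.sign_off(),ctrl.current_t())"
```

```text
the job is handed in; nothing more can be done
the job is handed in; nothing more can be done
```

I gripped the aluminium block by its lug, set it flat in the mouth and pushed it along the floor through the flap without backing up. I then pressed it against the buffer, let go and handed the job in at about 49 s of the 67 s allowed. No verdict was reported.

**Last checks:** The final pictures show the block flat and close to the buffer, with the flap shut and the gripper clear. The force on the tool was near zero. I never moved the arm to the can, tape, gear or wrench, but I did not re-check their positions at the end.

**What went less smoothly:**
- **Flap contact:** The first touch on the flap, at 50 mm/s, tripped my 13 N force limit. The arm stopped there for a moment and then carried on forward more slowly. Readings in the lane after that stayed below about 14 N along it.
- **Drift in the lane:** I gave way to the flap's drag, so the block ended about 3.5 mm to the −y side by my calibration, running lightly along that wall.
- **Lift off the floor:** With the block past the flap, I raised the tool to ease the downward load and lifted the block off the floor by less than about 0.15 mm. I moved it about 1 mm that way, then let go, regripped and pushed on to the buffer.
- **Two presses:** In the first press, friction hid part of the force. The tool read about 13.5 N, which I put at only 7–9 N on the buffer. I let go, regripped and pressed again for about 0.8 s. The tool then read about 12.5 N with roughly 1.9 mm of buffer compression, so I estimate about 9–10 N on the buffer. Both readings stayed under 16 N in total.

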